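Trap the jig's spring pin under its sliding keeper

ROBOT

A 6-joint arm with a two-finger parallel gripper is mounted at the origin on a cart in front of the work surface, level with it; the furniture and walls round the work are solid. World frame = base frame: x ahead of the robot, y to its left, z up, the work surface at z = 0. Lengths are in m, angles in rad, forces in N, time in s.
With the tool pointing down it reaches from about 0.35 to 0.85 m from the base axis. Payload 8.1 kg.
Tool frame: the origin (TCP) lies at the very end of the fingers, on their centre line; the grasp point (between the pads) lies 19 mm behind it; z points along the fingers, y is the line along which they close (so a half turn about z gives the same grasp; the last joint's range is limited). The gripper opens to 93 mm and grips with 3 to 60 N. Pads are 15 mm wide; open, the fingers measure 128 mm over their backs; the gripper's body (75 mm by 188 mm) begins 65 mm behind the grasp point.
Start: joints at [-0.085, 0.13, 1.488, -0, 1.523, -0.085], TCP at [0.6, 0, 0.219] pointing down, gripper open.
Joint ranges: [-2.96, 2.96], [-0.89, 2.26], [0.02, 2.5], [-1.34, 4.48], [0, 2.73], [-2.66, 2.66]. Speed limits (rad/s): [2.39, 2.39, 2.79, 3.14, 3.14, 3.14].

INTERFACE

Orientations are given as a unit quaternion [w, x, y, z].
In Python, from rig import manip, grab_frame, camera_model, models gives the robot as it stands.
- The arm moves only by the tool move_arm, never from a script. Its argument "rows" is one flat list of numbers, 7 for each row, row after row: the opening, from 0 (shut) to 1 (fully open), then the shift along the tool's x, y, z in a scale on which 1.0 is 1 m, then the turn, a rotation vector about the tool's x, y, z in a scale on which 1.0 is pi rad. In form: [grip, dx, dy, dz, ax, ay, az, grip, dx, dy, dz, ax, ay, az, ...]. A call has 1 to 10 rows; each row is the pose to reach, as a shift and turn from the pose commanded when the call began, along the tool's axes at that moment; what a row does not reach only later rows make up. A row lasts 1/12 s, in which the tool goes at most 41.7 mm and 7.16 degrees, less where a joint would pass 70% of its speed; a pose out of reach is approached as far as the arm can. Shift and turn numbers lie between -1 and 1, and a call with a number outside is refused. A call with a gripper value outside its range is refused whole. The fingers move at their own pace and stop on an object; "force" is the grip in N (left out, the last holds). Time passes only in rows, so rows that repeat a pose let the fingers close. It gives the time, the measured TCP pose, the force, the opening and the grip force at its end, in the units of the state.
- manip.read_state(): the state, without advancing time (a new reading comes with each control period).
- grab_frame(name): name is "scene" or "side" or "wrist"; returns (picture, depth): 480x640x3 uint8, red, green, blue; 480x640 float32, m along the optical axis (not along the pixel's ray), 0 where there is no reading.
- camera_model(name): a dict with "camera_matrix" (3x3 intrinsics, pixels), "dist" ([k1, k2, p1, p2, k3] as OpenCV has them; the pictures are not rectified), "view" (4x4, takes a point from world to camera coordinates). Camera axes: x right, y down, z forward; pixel columns grow to the right and rows downward; lengths in m; the calibration is good to about 2 mm. A picture is of the moment at which its call begins: read the wrist's pose just before it. camera_model takes no time and is no camera call; for the wrist camera it gives the pose at the moment of the call.
- manip.job_done(): hands the job in; it is judged then, once.
Trained networks look in the newest picture that a camera, given by its name, has taken for a name from the list of things; names that differ only in an ending like _2 or _b are one class to them, and where a whole thing is asked for, a point or a joint stands for the part that bears it (a point fixed in the world has none). Each returns a list of dicts, best first, with "p" (0 to 1); they miss things now and then, are a little off and sometimes report something else, mostly with a low value. They report only what shows in the picture. A call takes as long as a camera call.
- models.outline_of(thing, camera): "pixels" (480x640 bool, what is visible of it) and "xy" ([column, row] in pixels, amid what is visible of it).
The state is a dict: "t": time; "q": joint angles; "joint_velocities": joint speeds; "tau": joint torques, N m; "ee_pos": TCP position; "eef_rot": TCP orientation; "force": force on the tool from outside, world axes, zero at the start; "wrist_torque": the same for the moment, N m; "grip_width": finger opening in m; "grasp_force": force on a finger pad.
Only numpy, scipy, OpenCV 4.12 (cv2) and the standard library are available. Lean on these libraries where they do the work, as an engineer would, in place of code of your own. Each camera call takes 0.05 s, during which the arm holds its last target. There are 200 camera calls.

TASK

Lock down the spring pin of the drilling jig on the bench: take the loose steel keeper by its upright tab, lower its ears through the gaps between the jig's lips so that its foot pushes the pin down into the block, then slide it under the lips towards the closed end until it is fully home and the pin snaps up into the pocket under the foot. Feel your way, as the block is shimmed a little differently each time: never force the keeper against the jig (keep it under 25 N), and leave the keeper in place and the other things on the bench where they are.

Things in the scene. Friction and masses are not known exactly. Their poses are not given: they have to be found in the camera images.
- jig: Drilling jig, fixed to the bench: dark steel base plate 170 x 86 x 12 mm, on it an aluminium block with a lipped channel. Origin: centre of the plate's underside; z up, x along the channel towards its closed end, y across. The block sits on a shim in slots: it stands 0 to 14 mm higher and -7 to +7 mm along x from the numbers given for the points; this is not reported and must be felt.
- jig_pin (a point): Nominal centre of the channel bed where the pin comes up: in the jig's frame [0, 0, 34] mm. Seen from it: underside of the lips 11 mm up, top of lips and walls 18 mm up; side walls at y = +-22 mm, 28 mm free between the lips; lips at x = -30 to -14 and +15 to +38 mm; gaps for the ears at x = -56 to -30 and -14 to +15 mm; face of the end stop at x = +33.5 mm.
- jig_entry (a point): Nominal point on the channel bed, 22 mm before the pin ([-22, 0, 34] mm in the jig's frame). With its centre over this point (+- 8 mm along x to the true block) the keeper's ears pass down between the lips. From there it slides about 22.5 mm (+- the 7 mm) along x till it meets the end stop: home, pocket over the pin.
- keeper: Loose steel keeper, 0.11 to 0.22 kg, standing on its foot. Origin: centre of the foot's underside; z up, x along the foot; same after a half turn. Foot 66 x 22 x 9 mm; four ears, 10 mm long, centred at x = +-22 mm, out to y = +-20 mm. Pocket under the middle: 13 x 13 mm, 4 mm deep. Grip tab 36 mm (x) by 14 mm (y), up to 60 mm; hold it over 24 mm up to clear the lips.
- pin (a joint): Travel of the upright spring pin (10 mm thick, flat nose) down into the block, m. 0 = up, nose 16 mm over the bed. The spring pushes up with 2 N at 0 and 0.2 N more per mm. With the foot on the bed 0.016; foot up against the lips (2 mm of play) 0.014; keeper home and let go, pin snapped up into the pocket: 0.010.
- wood_block: Bystander: plain timber offcut, 32 x 64 x 34 mm; origin at the centre of its underside.
- tape_measure: Bystander: tape measure, 58 x 73 x 31 mm; origin at the centre of its underside.
- pocket_level: Bystander: small dark spirit level, 20 x 72 x 36 mm; origin at the centre of its underside.
- bolt: Bystander: loose hexagon bolt, 17 x 55 x 20 mm; origin at the centre of its underside.
- red_screwdriver: Bystander: screwdriver, 29 x 190 x 27 mm; origin at the centre of its underside.
- lime_tin: Bystander: open tin, 79 mm across, 122 mm tall; origin at the centre of its underside.

How it is judged:
On the way:
1. the keeper's foot has pushed the pin down into the block (value of joint pin above 0.0125 m and horizontal distance between keeper and jig below 0.035 m), for 0.1 s.
At the end, for the whole second after the job is handed in: Keeper home under the lips, within 10 mm of the jig's middle along x, 4 mm across, 0.12 rad in line, 0.09 rad upright; pin snapped into its pocket (travel 8 to 11.8 mm); all at rest and let go; bystanders within 20 mm of where they stood (value of joint pin between 0.008 and 0.0118 m and x of keeper in the frame of jig between -0.01 and 0.01 m and y of keeper in the frame of jig between -0.004 and 0.004 m and angle between keeper's own z axis and vertical below 0.09 rad and linear speed of keeper below 0.01 m/s and velocity of joint pin below 0.01 m/s and angle between the x axis of keeper and the x axis of jig, either way round below 0.12 rad and distance of each of wood_block, tape_measure, pocket_level, bolt, red_screwdriver, lime_tin from where it was at the start of the episode below 0.02 m); the robot touches nothing.
It fails at once if the keeper is forced against the jig with 25 N or more (contact force between keeper and jig above 25 N).
It fails at once if the robot itself pushes on the jig with more than 15 N (contact force between any of the arm, the fingers and jig above 15 N).
It fails at once if a bystander is knocked more than 30 mm away (distance of any of wood_block, tape_measure, pocket_level, bolt, red_screwdriver, lime_tin from where it was at the start of the episode above 0.03 m).
It also fails if it takes over 64 s, if anything falls off the work surface, if the arm or the gripper's body presses on something with over 40 N, if the wrist force passes 120 N, or if a joint passes its speed limit or range.

## Working session

There is one attempt and no reset: what is moved stays moved. The work goes in short steps, Python scripts to look and compute and a tool call to move; the robot and the scene stay as the last step left them, time stands still between calls to the robot, and variables do not carry over. Pictures are saved under pics/ and viewed, at most 10 in all, crops included, and the job is handed in when it is done.

Besides the shell and the picture viewer there is one more tool, called after ">>>" as name(argument=value, ...), one argument or row to a line, values as JSON. move_arm: Moves the arm, as the interface text tells. Its arguments: {"type":"object","properties":{"rows":{"type":"array","items":{"type":"number"}},"force":{"type":"number"}},"required":["rows"]}

```bash
mkdir -p pics; cat > h.py <<'E'
import numpy as np, cv2
from rig import manip, grab_frame, camera_model, models
def cloud(cam, mask, depth, cm):
    v,u=np.nonzero(mask&(depth>0)); z=depth[v,u]
    p=cv2.undistortPoints(np.float32(np.c_[u,v])[:,None],np.array(cm["camera_matrix"]),np.array(cm["dist"]))[:,0]
    P=np.c_[p*z[:,None],z]; V=np.array(cm["view"]); return (P-V[:3,3])@V[:3,:3]
E
python3 - <<'E'
from h import *
ims=[]
s=manip.read_state();print(s['t'],s['ee_pos'],s['eef_rot'],s['force'],s['grip_width'])
for c in ["scene","side","wrist"]:
    cm=camera_model(c); im,d=grab_frame(c); cv2.imwrite(f"pics/{c}0.png",im[:,:,::-1]); np.savez(f"{c}0.npz",im=im,d=d)
    for t in ["jig","keeper","wood_block","tape_measure","pocket_level","bolt","red_screwdriver","lime_tin"]:
        if c!="scene" and t not in("jig","keeper"): continue
        r=models.outline_of(t,c)
        if not r: print(c,t,None); continue
        r=r[0]; P=cloud(c,r["pixels"],d,cm)
        if t in("jig","keeper"): np.save(f"{c}_{t}.npy",P)
        rect=cv2.minAreaRect(np.float32(P[:,:2]*1000)) if len(P) else None
        print(c,t,round(r["p"],2),np.round(r["xy"]),len(P),np.round(np.percentile(P,[2,50,98],0),3).tolist() if len(P) else '',rect)
E
```

```text
0.0 [5.99430427e-01 9.00748530e-05 2.17602266e-01] [-6.94870015e-04  7.07095152e-01  7.07117819e-01 -5.94249987e-04] [-0.6705089   0.13401825 -0.57089234] 0.09294474814768668
scene jig 0.91 [347. 294.] 2475 [[0.448, -0.003, 0.002], [0.512, 0.018, 0.032], [0.61, 0.078, 0.057]] ((535.2216186523438, 58.41490936279297), (224.18280029296875, 167.6331787109375), 50.449039459228516)
scene keeper 0.88 [255. 263.] 430 [[0.382, 0.234, 0.0], [0.405, 0.253, 0.019], [0.438, 0.269, 0.062]] ((416.1640625, 262.7890625), (84.6593017578125, 41.170719146728516), 29.899005889892578)
scene wood_block 0.79 [336. 243.] 315 [[0.599, 0.208, 0.003], [0.62, 0.224, 0.033], [0.65, 0.271, 0.037]] ((630.489501953125, 247.59835815429688), (83.58014678955078, 34.36494445800781), 56.32192611694336)
scene tape_measure 0.81 [356. 361.] 1006 [[0.385, -0.181, 0.003], [0.411, -0.158, 0.03], [0.446, -0.116, 0.034]] ((421.9791564941406, -136.35499572753906), (105.2268295288086, 58.389801025390625), 69.49689483642578)
scene pocket_level None
scene bolt 0.65 [238. 231.] 66 [[0.418, 0.389, 0.009], [0.43, 0.424, 0.017], [0.44, 
[... 455 characters left out ...]
90.33612060546875), (346.6258239746094, 81.3319320678711), 60.587162017822266)
side jig 0.81 [323. 236.] 2289 [[0.453, 0.009, 0.004], [0.527, 0.069, 0.027], [0.611, 0.087, 0.056]] ((529.18798828125, 19.78366470336914), (140.67674255371094, 167.9278106689453), 84.43852996826172)
side keeper 0.95 [376. 299.] 702 [[0.384, 0.249, 0.001], [0.412, 0.269, 0.023], [0.439, 0.288, 0.061]] ((419.3268737792969, 237.70870971679688), (65.38316345214844, 101.79369354248047), 19.05357551574707)
wrist jig 0.59 [261. 171.] 13470 [[0.452, -0.002, 0.011], [0.538, 0.045, 0.037], [0.615, 0.083, 0.057]] ((531.0267944335938, 39.24340057373047), (90.55926513671875, 177.68359375), 85.96859741210938)
wrist keeper None
```

```bash
python3 - <<'E'
import numpy as np,cv2
# viewing composite + top-down maps
a=[cv2.imread(f"pics/{c}0.png") for c in("scene","side","wrist")]
o=np.vstack([np.hstack([a[0][180:420,160:560],a[1][150:390,200:600]]),np.hstack([a[2][:360:1,:480],np.zeros((360,320,3),np.uint8)])])
cv2.imwrite("pics/comp.png",o)
for c,t in(("wrist","jig"),("scene","keeper"),("side","keeper"),("scene","jig"),("side","jig")):
    P=np.load(f"{c}_{t}.npy"); zs=((.009,.015),(.03,.045),(.048,.07)) if t=="jig" else ((.004,.012),(.055,.066))
    for lo,hi in zs:
        m=(P[:,2]>lo)&(P[:,2]<hi); Q=P[m]
        if len(Q)>5:
            # trim outliers
            k=np.all(np.abs(Q-np.median(Q,0))<[.12,.12,1],1); Q=Q[k]
            print(c,t,lo,len(Q),np.median(Q,0).round(4),cv2.minAreaRect(np.float32(Q[:,:2]*1000)))
E
```

```text
wrist jig 0.009 4489 [0.5864 0.0549 0.0131] ((538.7389526367188, 39.905242919921875), (86.58311462402344, 159.71615600585938), 86.0060043334961)
wrist jig 0.03 3476 [0.5162 0.0412 0.0375] ((525.5884399414062, 41.97977066040039), (60.10382080078125, 106.4105453491211), 85.87848663330078)
wrist jig 0.048 3925 [0.5417 0.0412 0.0554] ((525.3109130859375, 40.90251922607422), (62.25322723388672, 106.59910583496094), 85.93002319335938)
scene keeper 0.004 135 [0.4004 0.2508 0.0093] ((412.8446044921875, 253.50833129882812), (71.644287109375, 33.274940490722656), 22.10824966430664)
scene keeper 0.055 59 [0.4072 0.2575 0.0599] ((407.57464599609375, 257.8979187011719), (35.809471130371094, 15.080307960510254), 23.88556671142578)
side keeper 0.004 235 [0.4174 0.2699 0.0087] ((409.1600036621094, 266.427490234375), (65.49915313720703, 37.894142150878906), 24.733537673950195)
side keeper 0.055 111 [0.4105 0.2647 0.0595] ((411.5421142578125, 263.7023620605469), (34.66032409667969, 16.530683517456055), 35.92878723144531)
scene jig 0.009 571 [0.4938 0.0145 0.0128] ((530.5553588867188, 38.67110061645508), (88.86221313476562, 168.59613037109375), 86.38536834716797)
scene jig 0.03 597 [0.509  0.043  0.0375] ((523.6021728515625, 37.94638442993164), (66.317138671875, 108.16604614257812), 85.00775909423828)
scene jig 0.048 597 [0.5294 0.0341 0.0539] ((523.044921875, 39.13404846191406), (69.12316131591797, 106.69935607910156), 88.15422821044922)
side jig 0.009 689 [0.5425 0.0688 0.012 ] ((531.5830688476562, 43.39695358276367), (87.96114349365234, 167.35838317871094), 85.18985748291016)
side jig 0.03 485 [0.5182 0.0671 0.0377] ((523.983154296875, 45.42567443847656), (64.17205810546875, 105.9865951538086), 84.64586639404297)
side jig 0.048 516 [0.5333 0.0543 0.0537] ((524.1304931640625, 42.1457405090332), (68.96561431884766, 106.57524871826172), 84.78630828857422)
```

View pics/comp.png

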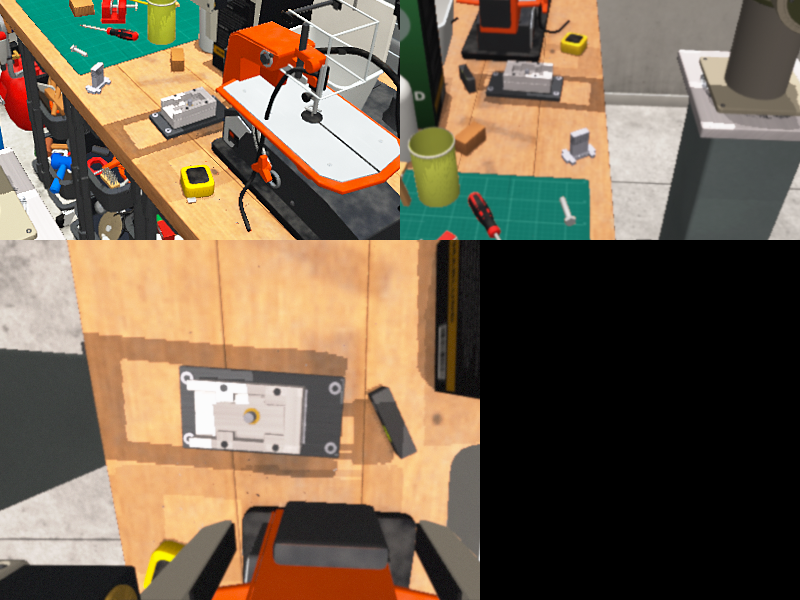

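```bash
python3 - <<'E'
from h import *
z=np.load("wrist0.npz"); im,d=z["im"],z["d"]; cm=camera_model("wrist")
P=cloud("w",np.ones_like(d,bool),np.where(d>0,d,9),cm).reshape(480,640,3)
c=np.array([.5315,.040]); a=np.radians(-4); R=np.array([[np.cos(a),np.sin(a)],[-np.sin(a),np.cos(a)]])
q=(P[...,:2]-c)@R.T*1000; u=((q+[110,70])*3.5).round().astype(int)
H=np.zeros((490,770),np.float32); C=np.zeros((490,770,3),np.uint8)
ok=(u[...,0]>=0)&(u[...,0]<770)&(u[...,1]>=0)&(u[...,1]<490)&(d>0)
H[u[ok][:,1],u[ok][:,0]]=P[ok][:,2]*1000; C[u[ok][:,1],u[ok][:,0]]=im[ok][:,::-1]
C=cv2.dilate(C,np.ones((5,5)));cv2.imwrite("pics/ortho.png",cv2.flip(C,0))
# profile prints: along x at |y|<4, |y| 16..20 , 24..30
X,Y,Z=q[...,0][ok],q[...,1][ok],P[ok][:,2]*1000
for lo,hi in((-4,4),(15.5,20),(-20,-15.5),(24,28),(-28,-24)):
    print(lo,hi,[(x,int(round(np.median(Z[m]))) ) for x in range(-90,92,3) if (m:=(Y>lo)&(Y<hi)&(abs(X-x)<1.5)).sum()>2])
for lo,hi in((-60,-40),(-35,-15),(25,35)):
    print('y',lo,hi,[(y,int(round(np.median(Z[m])))) for y in range(-50,51,2) if (m:=(X>lo)&(X<hi)&(abs(Y-y)<1)).sum()>2])
m=(abs(X)<40)&(Z>52);print(np.median(Z[m]));m=(Z>10)&(Z<15)&(abs(X)<90)&(abs(Y)<48);print(np.median(Z[m]),np.percentile(X[m],[.5,99.5]),np.percentile(Y[m],[.5,99.5]))
E
```

```text
-4 4 [(-90, 1), (-87, 1), (-81, 13), (-78, 13), (-75, 13), (-72, 13), (-69, 13), (-60, 37), (-57, 37), (-54, 38), (-51, 37), (-48, 37), (-45, 38), (-42, 37), (-39, 37), (-36, 37), (-33, 37), (-30, 37), (-27, 38), (-24, 38), (-21, 38), (-18, 37), (-15, 38), (-12, 38), (-9, 38), (-6, 54), (-3, 312), (0, 315), (3, 318), (6, 319), (9, 320), (12, 320), (15, 320), (18, 320), (21, 320), (24, 37), (27, 38), (30, 55), (33, 55), (36, 55), (39, 55), (42, 55), (45, 56), (48, 18), (51, 13), (54, 14), (57, 13), (60, 13), (63, 14), (66, 166), (69, 318), (72, 318), (75, 318), (78, 319), (81, 319), (84, 319), (87, 319), (90, 319)]
15.5 20 [(-90, 1), (-87, 1), (-81, 13), (-78, 13), (-75, 13), (-72, 13), (-69, 14), (-57, 38), (-54, 38), (-51, 38), (-48, 38), (-45, 37), (-42, 37), (-39, 38), (-33, 55), (-30, 56), (-27, 56), (-24, 55), (-21, 55), (-18, 51), (-15, 37), (-12, 38), (-9, 38), (-6, 38), (-3, 38), (0, 37), (3, 37), (6, 37), (9, 37), (12, 55), (15, 56), (18, 56), (21, 56), (24, 55), (27, 56), (30, 55), (33, 56), (36, 56), (39, 56), (42, 55), (45, 55), (48, 17), (51, 13), (54, 13), (57, 13), (60
[... 2786 characters left out ...]
8, 13), (40, 13), (42, 13), (44, 1), (46, 1), (48, 1), (50, 1)]
y 25 35 [(-50, 1), (-48, 0), (-46, 236), (-44, 246), (-42, 248), (-40, 250), (-38, 249), (-36, 249), (-34, 247), (-32, 249), (-30, 56), (-28, 55), (-26, 56), (-24, 56), (-22, 55), (-20, 56), (-18, 55), (-16, 338), (-14, 338), (-12, 321), (-10, 322), (-8, 320), (-6, 319), (-4, 55), (-2, 55), (0, 55), (2, 55), (4, 38), (6, 47), (8, 39), (10, 54), (12, 55), (14, 56), (16, 56), (18, 56), (20, 56), (22, 56), (24, 56), (26, 56), (28, 56), (30, 56), (32, 28), (34, 13), (36, 13), (38, 13), (40, 13), (42, 13), (44, 1), (46, 1), (48, 1), (50, 1)]
320.64821680373586
13.051693973297889 [-82.53057653  86.72473593] [-42.20200274  43.46505764]
```

View pics/ortho.png

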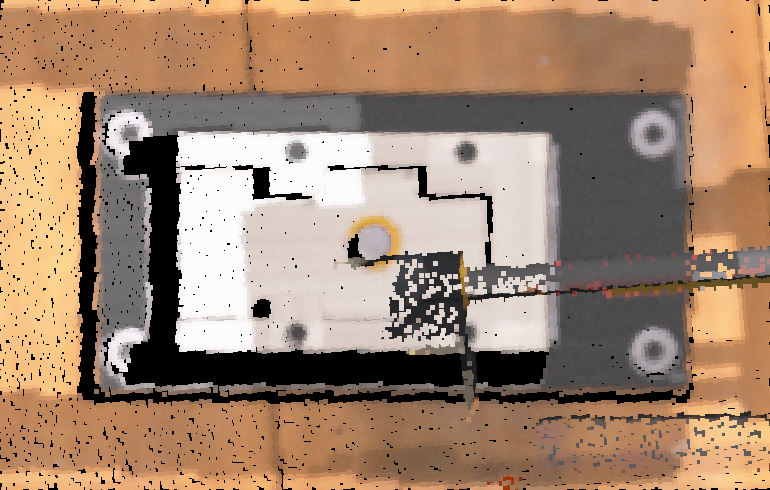

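Units first: turns go in shares of pi rad. So -1.2 rad / 3.1416 = -0.382.

>>> move_arm(
  rows=[1,0.0287,-0.0136,0,0,0,-0.0382,1,0.0574,-0.0272,0,0,0,-0.0764,1,0.0861,-0.0408,0,0,0,-0.1146,1,0.1148,-0.0544,0,0,0,-0.1528,1,0.1435,-0.068,0,0,0,-0.191,1,0.1722,-0.0816,0,0,0,-0.2292,1,0.2009,-0.0952,0,0,0,-0.2674,1,0.2296,-0.1088,0,0,0,-0.3056,1,0.2583,-0.1224,0,0,0,-0.3438,1,0.287,-0.136,0,0,0,-0.382],
)

```text
t: 1.58
ee_pos: [0.4632, 0.2883, 0.2189]
eef_rot: [0.0, 0.181, 0.983, 0.0]
force: [0.0, -0.5, -0.1]
grip_width: 0.0929
grasp_force: 0.0
```

Converted, -0.807 rad / 3.1416 = -0.2569.

>>> move_arm(
  rows=[1,0,0,0,0,0,-0.0382,1,0,0,0,0,0,-0.0764,1,0,0,0,0,0,-0.1146,1,0,0,0,0,0,-0.1528,1,0,0,0,0,0,-0.191,1,0,0,0,0,0,-0.2292,1,0,0,0,0,0,-0.2569,1,0,0,0,0,0,-0.2569,1,0,0,0,0,0,-0.2569],
)

```text
t: 2.33
ee_pos: [0.464, 0.287, 0.2187]
eef_rot: [0.0, -0.215, 0.977, 0.0]
force: [-1.2, 0.1, -0.8]
grip_width: 0.093
grasp_force: 0.0
```

```bash
python3 - <<'E'
from h import *
from scipy.spatial.transform import Rotation as Ro
s=manip.read_state();R=Ro.from_quat(np.roll(s['eef_rot'],-1)).as_matrix();p=np.array(s['ee_pos'])
print(s['t'],p,R.round(3).tolist(),s['force'],s['q'])
cm=camera_model("wrist"); V=np.array(cm["view"]); cp=-V[:3,:3].T@V[:3,3]; print("cam in tool",R.T@(cp-p),(R.T@V[2,:3]).round(3))
im,d=grab_frame("wrist"); cv2.imwrite("pics/w1.png",im[:,:,::-1])
r=models.outline_of("keeper","wrist")
for q in r[:1]:
    print(q["p"],q["xy"],q["pixels"].sum())
    P=cloud("w",q["pixels"],d,cm); P=P[P[:,2]<.08]
    for lo,hi in((.003,.014),(.055,.07)):
        Q=P[(P[:,2]>lo)&(P[:,2]<hi)]
        if len(Q)>5: print(len(Q),np.median(Q,0).round(4),cv2.minAreaRect(np.float32(Q[:,:2]*1000)))
# obstacles from fixed cameras
for c in("scene","side"):
    z=np.load(c+"0.npz");P=cloud(c,z["d"]>0,z["d"],camera_model(c))
    for lo,hi in((.06,.15),(.15,.3)):
        m=(P[:,2]>lo)&(P[:,2]<hi)&(P[:,0]>.3)&(P[:,0]<.8)&(abs(P[:,1])<.4)
        h,_,_=np.histogram2d(P[m][:,0],P[m][:,1],bins=[np.arange(.3,.81,.05),np.arange(-.4,.41,.05)]);print(c,lo);print(h.astype(int))
E
```

```text
2.3333 [0.46401174 0.28702442 0.21870672] [[-0.908, -0.42, 0.0], [-0.42, 0.908, 0.0], [-0.0, -0.0, -1.0]] [-1.21236094  0.09194926 -0.76778056] [ 4.59988939e-01 -1.67065800e-02  1.64078469e+00 -5.76830050e-06
  1.51742359e+00 -1.54406990e+00]
cam in tool [ 8.09899855e-02 -9.80888078e-05 -1.67176689e-01] [-0.292  0.     0.957]
0.92 [325.2, 155.5] 1809
1056 [0.4029 0.2608 0.0102] ((411.2259521484375, 262.6307373046875), (66.068115234375, 39.841522216796875), 30.375837326049805)
644 [0.4107 0.2622 0.0611] ((411.2728271484375, 262.4269104003906), (36.146732330322266, 14.409783363342285), 30.811969757080078)
scene 0.06
[[  0   0   0   0   0   0   0   0   0   0   0   0   0   0   0   0]
 [  0   0   0   0   0   0   0   0   0   0   0   0   3   5   0   0]
 [  0   0   0   0   0   0   0   0   0   0   0   0   1  25   0   0]
 [  0   0  57 193   0   0   0   0   0   0   0   0   0   0   0   0]
 [866 597 575 535 393 467 145   0   0   0   0   0   0   0   0   0]
 [170   0   0   0   0   0   2  43   0   0   0   0   0   0   0   0]
 [ 42   0   0   0   0   0   0   0   0   0   0   0   0   0  82 288]
 [  0   0
[... 1896 characters left out ...]
0    0
     0    0]
 [   0    0    0    0    0    0    0    0    0    0    0    0    0    0
     0    0]
 [  17   26   22   15    3    0    0    0    0    0    0    0    0    0
     0    0]
 [  80  130  129  182  178  182  193    5  217    0    0    0    0    0
     0    0]
 [   0   22   39  104   13   84  271  989   48    0    0    0    0    0
     0    0]
 [   0    0    0    0    0   83  256  887   79    0    0    0    0    0
     0    0]
 [   2   16   34   42   49  107  166    0  204    0    0    0    0    0
     0    0]
 [   0    0    0    8   35   29   35   30   31  235  360  812 1297  330
   102    0]
 [   0    0    0   16   17    0    0    0    0    0    0   13 1728  651
   381    0]]
```

Converted, -0.1 rad / 3.1416 = -0.0318.

>>> move_arm(
  rows=[1,0.02,0,0.02,0,0,-0.0159,1,0.04,0,0.05,0,0,-0.0318,1,0.0582,0,0.08,0,0,-0.0318,1,0.0582,0,0.11,0,0,-0.0318,1,0.0582,0,0.14,0,0,-0.0318,1,0.0582,0,0.165,0,0,-0.0318,1,0.0582,0,0.182,0,0,-0.0318,1,0.0582,0,0.191,0,0,-0.0318,1,0.0582,0,0.191,0,0,-0.0318,1,0.0582,0,0.191,0,0,-0.0318],
)

```text
t: 3.27
ee_pos: [0.4114, 0.2625, 0.028]
eef_rot: [-0.0, -0.264, 0.964, -0.0]
force: [1.0, -0.1, 1.3]
grip_width: 0.0928
grasp_force: 0.0
```

```bash
python3 - <<'E'
from h import *
s=manip.read_state();print(s['t'],s['ee_pos'],s['eef_rot'],s['force'])
for c in("scene","side"):
    im,d=grab_frame(c);cm=camera_model(c);cv2.imwrite(f"pics/{c}1.png",im[:,:,::-1])
    P=cloud(c,d>0,d,cm)
    for lo,hi in((.06,.13),(.13,.2),(.2,.3),(.3,.45)):
        m=(P[:,2]>lo)&(P[:,2]<hi)&(P[:,0]>.44)&(P[:,0]<.66)&(P[:,1]>-.16)&(P[:,1]<.14)
        h,_,_=np.histogram2d(P[m][:,0],P[m][:,1],bins=[np.arange(.44,.661,.02),np.arange(-.16,.141,.02)]);print(c,lo);print(h.astype(int))
E
```

```text
3.2667 [0.41139873 0.26250285 0.02799311] [-1.01013061e-04 -2.64465390e-01  9.64395172e-01 -2.17528064e-05] [ 1.00023009 -0.11788272  1.28897964]
scene 0.06
[[  0   0   0   0   0   0   0   0   0   0   0   0   0   0   0]
 [  0   0   0   0   0   0   0   0   0   0   0   0   0   0   0]
 [  0   0   0   0   0   0   0   0   0   0   0   0   0   0   0]
 [  0   0   0   0   0   0   0   0   0   0   0   0   0   0   0]
 [205 190 164 121  23   0   0   0   0   0   0   0   0   0   0]
 [  0   0   0   4   0   0   3   0   0   0   0   0   0   0   0]
 [  0   0   0   0   0   0   0   0   0   0   0   0   0   0   0]
 [  0   0   0   0   0   0   0   0   0   0   0   0   0   0   0]
 [  0   0   0   0   0   0   0   0   0   0   0   0   0   0   0]
 [  0   0   0   0   0   0   0   0   0   0   0   0   0   0   0]
 [  0   0   0   0   0   0   0   0   0   0   0   0   0   0   0]]
scene 0.13
[[  0   0   0   0   0   0   0   0   0   0   0   0   0   0   0]
 [  0   0   0   0   0   0   0   0   0   0   0   0   0   0   0]
 [  0   1   1   0   0   0   0   0   0   0   0   0   0   0   0]
 [ 94  88  89  71  19   0   0   0   0   0   0   0
[... 3317 characters left out ...]
 0   0   0]
 [ 26  40  40  36  59 221  59   6   0   0   0   0   0   0   0]
 [ 30  36  42  36  58 244  36   7   0   0   0   0   0   0   0]
 [ 30  39  31  42  62 252  26   5   0   0   0   0   0   0   0]
 [ 25  29  33  36  67 248  15   4   0   0   0   0   0   0   0]
 [  0   0   0   0   1  19   1   0   0   0   0   0   0   0   0]]
side 0.3
[[0 0 0 0 0 0 0 0 0 0 0 0 0 0 0]
 [0 0 0 0 0 0 0 0 0 0 0 0 0 0 0]
 [0 0 0 0 0 0 0 0 0 0 0 0 0 0 0]
 [0 0 0 0 0 0 0 0 0 0 0 0 0 0 0]
 [0 0 0 0 0 0 0 0 0 0 0 0 0 0 0]
 [0 0 0 0 0 0 0 0 0 0 0 0 0 0 0]
 [0 0 0 0 0 0 0 0 0 0 0 0 0 0 0]
 [0 0 0 0 0 0 0 0 0 0 0 0 0 0 0]
 [0 0 0 0 0 0 0 0 0 0 0 0 0 0 0]
 [0 0 0 0 0 0 0 0 0 0 0 0 0 0 0]
 [0 0 0 0 0 0 0 0 0 0 0 0 0 0 0]]
```

View pics/side1.png

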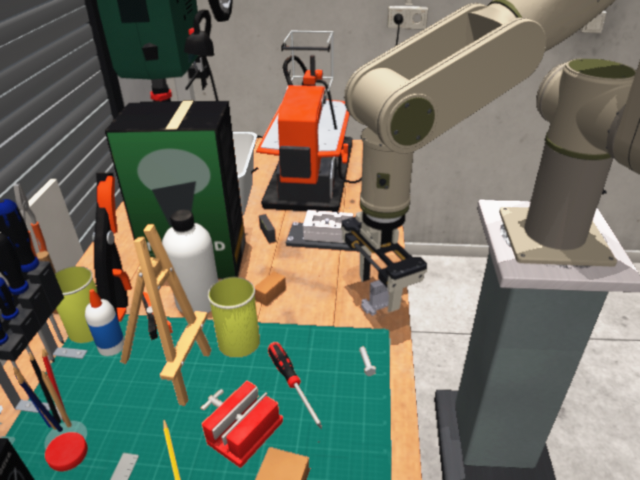

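Converted, -0.35 rad / 3.1416 = -0.1114.

>>> move_arm(
  rows=[1,0,0,-0.0003,0,-0.0318,0,1,0,0,-0.0006,0,-0.0637,0,1,-0.0003,0,-0.0009,0,-0.0955,0,1,-0.0005,0,-0.0011,0,-0.1114,0,1,-0.0005,0,-0.0011,0,-0.1114,0,0,-0.0005,0,-0.0011,0,-0.1114,0,0,-0.0005,0,-0.0011,0,-0.1114,0,0,-0.0005,0,-0.0011,0,-0.1114,0,0,-0.0005,0,-0.0011,0,-0.1114,0,0,-0.0005,0,-0.0011,0,-0.1114,0],
  force=35,
)

```text
t: 4.2
ee_pos: [0.4123, 0.263, 0.0292]
eef_rot: [0.168, -0.261, 0.95, 0.046]
force: [0.6, 0.0, 0.0]
grip_width: 0.0645
grasp_force: 0.0
```

>>> move_arm(
  rows=[0,0,0,0,0,0,0,0,0,0,0,0,0,0,0,0,0,0,0,0,0,0,0,0,0,0,0,0],
)

```text
t: 4.53
ee_pos: [0.4116, 0.2627, 0.0286]
eef_rot: [0.168, -0.261, 0.95, 0.046]
force: [0.0, -0.9, 0.2]
grip_width: 0.0378
grasp_force: 0.0
```

```bash
python3 - <<'E'
from h import *
s=manip.read_state();print(s)
# machine front geometry
for c in("scene","side"):
    cm=camera_model(c); im,d=grab_frame(c); P=cloud(c,d>0,d,cm)
    for lo in np.arange(.06,.36,.03):
        o=[]
        for y in np.arange(-.10,.03,.02):
            m=(P[:,2]>lo)&(P[:,2]<lo+.03)&(P[:,1]>y)&(P[:,1]<y+.02)&(P[:,0]>.45)&(P[:,0]<.75)
            o.append(round(float(np.percentile(P[m][:,0],3)),3) if m.sum()>5 else 0)
        print(c,round(lo,2),o)
E
```

```text
{'t': 4.5333, 'q': array([ 0.43628817, -0.34418264,  2.33583873,  0.04758664,  0.80243764,
       -1.69774008]), 'joint_velocities': array([ 0.00014916, -0.00468618,  0.00105045, -0.00025339, -0.00058365,
        0.00070388]), 'tau': array([-1.23212612e-03, -2.76760590e+01, -4.53420889e+01,  1.96654228e-01,
       -2.29797766e+00, -4.23238438e-03]), 'ee_pos': array([0.41162992, 0.26266091, 0.02862423]), 'eef_rot': array([ 0.16772832, -0.26084411,  0.94958021,  0.04609765]), 'force': array([ 0.02068047, -0.85633153,  0.16882766]), 'wrist_torque': array([0.014967  , 0.10967675, 0.02899288]), 'grasp_force': 0.0, 'grip_width': 0.03777649848452096}
scene 0.06 [0.524, 0.529, 0, 0, 0, 0, 0]
scene 0.09 [0.524, 0.529, 0, 0, 0, 0, 0]
scene 0.12 [0, 0, 0.553, 0.553, 0.567, 0, 0]
scene 0.15 [0.503, 0.505, 0.552, 0.552, 0.565, 0, 0]
scene 0.18 [0.553, 0.553, 0.552, 0.553, 0.565, 0, 0]
scene 0.21 [0.551, 0.553, 0.552, 0, 0, 0, 0]
scene 0.24 [0.551, 0.552, 0.552, 0, 0, 0, 0]
scene 0.27 [0.554, 0.554, 0, 0, 0, 0, 0]
scene 0.3 [0, 0, 0, 0, 0, 0, 0]
scene 0.33 [0, 0, 0, 0, 0, 0, 0]
side 0.06 [0.526, 0.531, 0.726, 0.724, 0.723, 0.725, 0]
side 0.09 [0.527, 0.53, 0.722, 0.557, 0.72, 0.72, 0]
side 0.12 [0.554, 0.555, 0, 0.555, 0.571, 0.714, 0.715]
side 0.15 [0.507, 0.509, 0.556, 0.554, 0.57, 0.711, 0.716]
side 0.18 [0, 0.555, 0.557, 0.556, 0.57, 0, 0]
side 0.21 [0.554, 0.555, 0.558, 0.558, 0, 0, 0]
side 0.24 [0.553, 0.555, 0.557, 0, 0, 0, 0]
side 0.27 [0.557, 0.557, 0, 0, 0, 0, 0]
side 0.3 [0, 0, 0, 0, 0, 0, 0]
side 0.33 [0, 0, 0, 0, 0, 0, 0]
```

>>> move_arm(
  rows=[0,0,0,0,0,0,0,0,0,0,0,0,0,0,0,0,0,0,0,0,0,0,0,0,0,0,0,0,0,0,0,0,0,0,0,0,0,0,0,0,0,0],
)

```text
t: 5.13
ee_pos: [0.4116, 0.2627, 0.0287]
eef_rot: [0.168, -0.261, 0.95, 0.046]
force: [-0.1, -0.0, 0.1]
grip_width: 0.0139
grasp_force: 35.0
```

Converted, 0.568 rad / 3.1416 = 0.1808.

>>> move_arm(
  rows=[0,-0.0103,0,-0.0282,0,0,0,0,-0.0206,0,-0.0564,0,0,0,0,-0.0309,0,-0.0845,0,0,0,0,-0.0266,-0.0339,-0.0861,0.0094,0,0.0258,0,-0.0224,-0.0678,-0.0876,0.0189,0,0.0517,0,-0.0181,-0.1017,-0.0892,0.0283,0,0.0775,0,-0.0138,-0.1356,-0.0907,0.0378,0,0.1033,0,-0.0095,-0.1695,-0.0923,0.0472,0,0.1291,0,-0.0053,-0.2034,-0.0938,0.0566,0,0.155,0,-0.001,-0.2373,-0.0954,0.066,0,0.1808],
)

```text
t: 5.97
ee_pos: [0.5057, 0.0408, 0.1184]
eef_rot: [0.174, 0.036, 0.984, -0.006]
force: [0.4, 1.0, -1.1]
grip_width: 0.0134
grasp_force: 35.0
```

>>> move_arm(
  rows=[0,0,0,0,0,0,0,0,0,0,0,0,0,0],
)

```text
t: 6.13
ee_pos: [0.5056, 0.0413, 0.1183]
eef_rot: [0.173, 0.035, 0.984, -0.006]
force: [0.3, 0.5, -0.9]
grip_width: 0.014
grasp_force: 35.0
```

```bash
cat > look.py <<'E'
from h import *
import sys
from scipy.spatial.transform import Rotation as Ro
n=sys.argv[1]
s=manip.read_state();R=Ro.from_quat(np.roll(s['eef_rot'],-1)).as_matrix();p=np.array(s['ee_pos'])
print(s['t'],p.round(4),'\n',R.round(4),s['force'],s['grip_width'],s['q'].round(2))
for c in("wrist","scene","side"):
    cm=camera_model(c); im,d=grab_frame(c); cv2.imwrite(f"pics/{c}{n}.png",im[:,:,::-1]); np.savez(f"{c}{n}.npz",im=im,d=d,V=cm["view"])
    r=models.outline_of("keeper",c)
    if r: P=cloud(c,r[0]["pixels"],d,cm); np.save(f"k_{c}{n}.npy",P); print(c,r[0]["p"],r[0]["xy"],len(P),np.percentile(P,[3,50,97],0).round(4).tolist())
a=[cv2.imread(f"pics/{c}{n}.png") for c in("scene","side","wrist")]
o=np.vstack([np.hstack([a[0][200:440,160:560],a[1][130:370,200:600]]),np.hstack([cv2.resize(a[2],(480,360)),np.zeros((360,320,3),np.uint8)])])
cv2.imwrite(f"pics/comp{n}.png",o)
E
python3 look.py 2
```

```text
6.1333 [0.5056 0.0413 0.1183] 
 [[-9.374e-01  7.080e-02  3.410e-01]
 [ 6.650e-02  9.975e-01 -2.440e-02]
 [-3.419e-01 -2.000e-04 -9.397e-01]] [ 0.29690996  0.47659653 -0.8840498 ] 0.013979073074575729 [-0.   -0.42  2.21 -0.03  1.   -1.49]
wrist 0.96 [325.4, 264.6] 6076 [[0.472, 0.0273, 0.0937], [0.487, 0.0426, 0.1139], [0.5119, 0.059, 0.1512]]
scene 0.55 [336.3, 268.8] 425 [[0.4716, 0.0212, 0.0017], [0.4976, 0.0353, 0.0992], [0.5649, 0.1357, 0.1262]]
side 0.83 [333.6, 202.3] 400 [[0.4739, 0.0311, 0.091], [0.5085, 0.0503, 0.1001], [0.5331, 0.063, 0.1494]]
```

View pics/comp2.png

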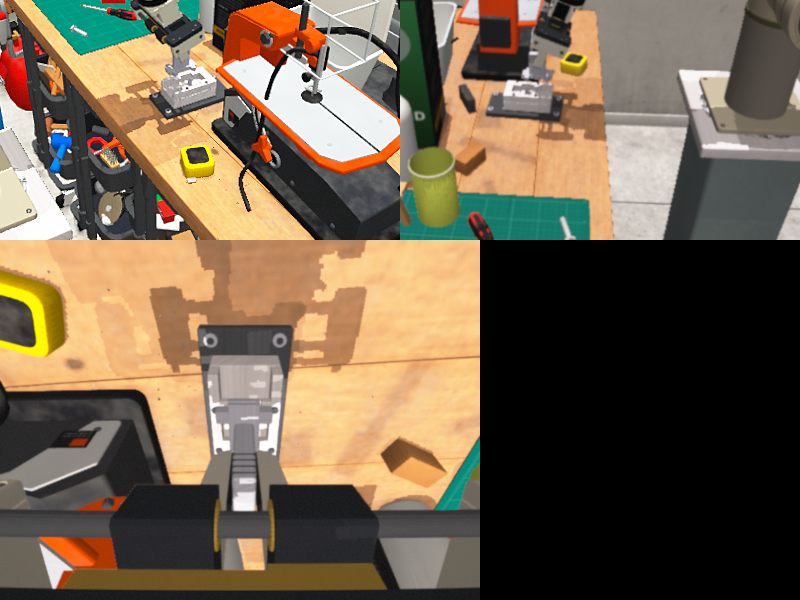

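```bash
python3 - <<'E'
from h import *
z=np.load("wrist2.npz"); d=z["d"]; cm=dict(camera_model("wrist"))
P=cloud("w",d>0,d,cm); a=np.radians(-4); A=np.array([[np.cos(a),np.sin(a)],[-np.sin(a),np.cos(a)]])
q=lambda P:np.c_[(P[:,:2]-[.5315,.04])@A.T,P[:,2]]*1000
J=q(P); K=q(np.load("k_wrist2.npy"))
print("keeper z hist",np.histogram(K[:,2],np.arange(86,160,4)))
for lo,hi in((94,103),(142,154)):
    Q=K[(K[:,2]>lo)&(K[:,2]<hi)]; print(lo,len(Q),np.percentile(Q,[1,50,99],0).round(1).tolist(),cv2.minAreaRect(np.float32(Q[:,:2])))
F=K[(K[:,2]>94)&(K[:,2]<103)]
for x in range(-65,-15,4):
    m=abs(F[:,0]-x)<2
    if m.sum()>3: print(x,m.sum(),F[m][:,1].min().round(1),F[m][:,1].max().round(1),np.median(F[m][:,2]).round(1))
m=(J[:,2]>8)&(J[:,2]<16)&(abs(J[:,0])<95)&(abs(J[:,1])<50);Q=J[m];print("plate",np.percentile(Q,[.5,50,99.5],0).round(1).tolist(),cv2.minAreaRect(np.float32(Q[:,:2])))
m=(J[:,2]>50)&(J[:,2]<60)&(J[:,0]>-70)&(J[:,0]<60)&(abs(J[:,1])<40);Q=J[m];print("top",np.percentile(Q,[.5,50,99.5],0).round(1).tolist(),cv2.minAreaRect(np.float32(Q[:,:2])))
m=(J[:,2]>34)&(J[:,2]<41)&(J[:,0]>-70)&(J[:,0]<60)&(abs(J[:,1])<40);Q=J[m];print("bed",len(Q),np.percentile(Q,[.5,50,99.5],0).round(1).tolist())
for x in(-52,-46,-40):
    m=(abs(Q[:,0]-x)<3); 
    if m.sum()>3: print("bed y",x,Q[m][:,1].min(),Q[m][:,1].max())
E
```

```text
keeper z hist (array([   0,  195,  326, 2107,  132,  134,  137,  155,  150,  175,  173,
        196,  202,  210,  220,  361, 1191,    0]), array([ 86,  90,  94,  98, 102, 106, 110, 114, 118, 122, 126, 130, 134,
       138, 142, 146, 150, 154, 158]))
94 2470 [[-60.0, -19.5, 94.2], [-50.7, -0.5, 99.7], [-20.9, 18.8, 102.4]] ((-38.40296936035156, -0.1852569580078125), (44.515953063964844, 39.80570983886719), 0.03544428199529648)
142 1772 [[-45.3, -7.0, 142.3], [-36.8, -0.1, 150.5], [-15.5, 6.4, 151.7]] ((-30.123451232910156, -0.42255210876464844), (14.059504508972168, 32.00471496582031), 89.44451141357422)
-61 279 -11.2 10.3 97.4
-57 301 -11.3 10.8 99.7
-53 625 -20.1 19.5 99.5
-49 461 -19.9 19.4 99.9
-45 428 -20.1 19.7 99.9
-41 83 -11.3 10.7 99.9
-37 74 -10.9 10.4 99.8
-33 64 -11.1 10.4 99.8
-29 60 -11.2 10.1 99.9
-25 48 -11.4 9.7 99.9
-21 41 -10.8 10.3 99.7
-17 6 -10.3 8.7 99.6
plate [[-84.1, -40.0, 8.5], [-65.5, 2.1, 13.4], [71.3, 45.7, 15.4]] ((-1.1857833862304688, 3.0099639892578125), (166.562744140625, 86.4461669921875), 0.3410467505455017)
top [[-60.1, -28.0, 50.3], [-27.6, 18.5, 55.9], [26.2, 33.7, 59.0]] ((-15.779304504394531, 2.8090133666992188), (89.71043395996094, 62.24174499511719), 0.22504401206970215)
bed 3541 [[-60.2, -25.3, 34.3], [-43.8, 3.4, 37.9], [20.7, 30.8, 40.4]]
bed y -52 -19.374838443715408 24.697276682580164
bed y -46 -19.388049909755217 24.85284991640434
bed y -40 -19.30072394883295 24.842360376256487
```

Converted, -0.005 rad / 3.1416 = -0.0016.

>>> move_arm(
  rows=[0,0.0017,0.0032,0.0047,0,0,-0.0016,0,0.0051,0.0032,0.0141,0,0,-0.0016,0,0.0085,0.0032,0.0235,0,0,-0.0016,0,0.0106,0.0032,0.0291,0,0,-0.0016,0,0.0116,0.0032,0.032,0,0,-0.0016,0,0.0116,0.0032,0.032,0,0,-0.0016,0,0.0116,0.0032,0.032,0,0,-0.0016],
)

```text
t: 7.02
ee_pos: [0.5056, 0.0456, 0.0841]
eef_rot: [0.174, 0.031, 0.984, -0.006]
force: [0.8, -0.1, -1.3]
grip_width: 0.0135
grasp_force: 35.0
```

```bash
python3 look.py 3; python3 - <<'E'
from h import *
s=manip.read_state();print(s['force'],s['wrist_torque'])
z=np.load("wrist3.npz"); d=z["d"]; cm=camera_model("wrist")
P=cloud("w",d>0,d,cm); a=np.radians(-4); A=np.array([[np.cos(a),np.sin(a)],[-np.sin(a),np.cos(a)]])
q=lambda P:np.c_[(P[:,:2]-[.5315,.04])@A.T,P[:,2]]*1000
J=q(P); K=q(np.load("k_wrist3.npy"))
F=K[(K[:,2]>62)&(K[:,2]<69)]
for x in range(-63,-13,4):
    m=abs(F[:,0]-x)<2; m2=(abs(J[:,0]-x)<2)&(abs(J[:,1])<45)
    w=J[m2&(J[:,2]>52)&(J[:,2]<59)]; w=w[:,1]
    if m.sum()>3: print(x,m.sum(),F[m][:,1].min().round(1),F[m][:,1].max().round(1),np.median(F[m][:,2]).round(1),"jig top inner", w[w<0].max().round(1) if (w<0).any() else 0, w[w>5].min().round(1) if (w>5).any() else 0, w.min().round(1),w.max().round(1))
E
```

```text
7.0167 [0.5056 0.0456 0.0841] 
 [[-0.9378  0.0638  0.3413]
 [ 0.0593  0.998  -0.0236]
 [-0.3421 -0.0019 -0.9397]] [ 0.8352177  -0.12520176 -1.25457897] 0.013459366199110088 [ 0.01 -0.37  2.24 -0.03  0.92 -1.48]
wrist 0.79 [324.9, 263.3] 6323 [[0.4721, 0.0311, 0.0573], [0.4871, 0.0468, 0.0782], [0.5124, 0.0637, 0.1171]]
scene 0.64 [334.6, 280.7] 331 [[0.472, 0.0254, 0.0572], [0.4938, 0.0379, 0.0658], [0.5312, 0.0613, 0.0873]]
side 0.87 [331.6, 215.9] 468 [[0.4754, 0.0294, 0.0533], [0.5103, 0.0525, 0.0669], [0.535, 0.0663, 0.1163]]
[ 0.19978615 -0.6278693  -1.80717031] [ 0.13375828  0.15771508 -0.00655887]
-59 368 -7.2 14.8 65.2 jig top inner -0.1 5.1 -30.0 31.6
-55 451 -16.0 23.4 65.4 jig top inner -8.1 15.9 -30.3 31.7
-51 481 -16.2 23.5 65.7 jig top inner -8.7 16.0 -30.2 31.6
-47 477 -15.9 23.9 65.7 jig top inner -21.3 25.0 -30.0 31.6
-43 203 -14.4 22.2 65.8 jig top inner -21.2 25.3 -30.3 31.7
-39 76 -6.6 14.6 65.7 jig top inner -21.2 25.5 -30.5 31.4
-35 72 -6.7 14.7 65.8 jig top inner -13.6 15.7 -30.0 31.7
-31 65 -6.8 14.9 65.6 jig top inner -13.3 15.8 -30.2 31.6
-27 56 -7.0 15.0 65.5 jig top inner -13.3 15.9 -30.2 31.7
-23 53 -7.0 14.6 65.5 jig top inner -13.3 16.1 -30.0 31.8
-19 23 -6.5 14.6 65.7 jig top inner -13.4 15.7 -30.4 31.4
```

View pics/wrist3.png

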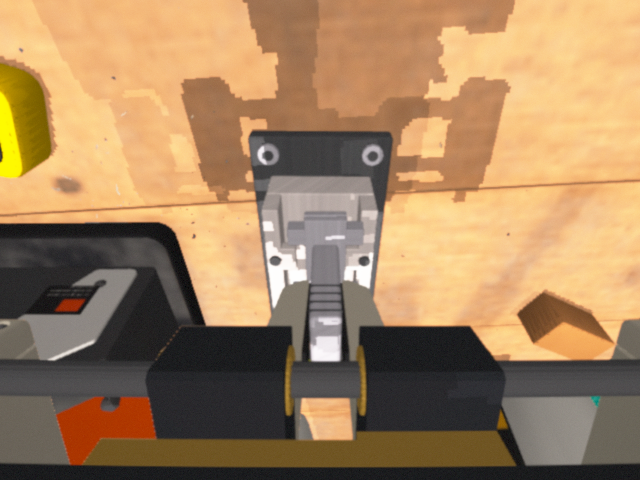

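Converted, 0.005 rad / 3.1416 = 0.0016.

>>> move_arm(
  rows=[0,0,-0.0015,0,0,0,0.001,0,0,-0.0031,0,0,0,0.0016,0,0,-0.0031,0,0,0,0.0016,0,0,-0.0031,0,0,0,0.0016,0,0,-0.0031,0,0,0,0.0016,0,0,-0.0031,0,0,0,0.0016],
)

```text
t: 7.82
ee_pos: [0.5057, 0.0425, 0.0847]
eef_rot: [0.174, 0.034, 0.984, -0.006]
force: [0.6, -0.1, -1.5]
grip_width: 0.0138
grasp_force: 35.0
```

```bash
cat > rel.py <<'E'
from h import *
s=manip.read_state();p=np.array(s['ee_pos']);print(s['t'],p.round(4),s['force'].round(2))
cm=camera_model("wrist"); im,d=grab_frame("wrist"); cm2=camera_model("wrist"); print("drift",np.abs(np.array(cm["view"])-cm2["view"]).max())
k=models.outline_of("keeper","wrist")[0]["pixels"]
a=np.radians(-4); A=np.array([[np.cos(a),np.sin(a)],[-np.sin(a),np.cos(a)]])
q=lambda P:np.c_[(P[:,:2]-[.5315,.04])@A.T,P[:,2]]*1000
J=q(cloud("w",(d>0)&~k,d,cm)); K=q(cloud("w",k,d,cm)); print("tcp",q(p[None]))
b=(p[2]-.0287)*1000+10.2
F=K[abs(K[:,2]-b)<3]
for x in range(-63,-13,4):
    m=abs(F[:,0]-x)<2; w=J[(abs(J[:,0]-x)<2)&(abs(J[:,1])<45)&(J[:,2]>52)&(J[:,2]<59)][:,1]; l=w[w<-2]; r=w[w>2]
    if m.sum()>3: print(x,m.sum(),F[m][:,1].min().round(1),F[m][:,1].max().round(1),np.median(F[m][:,2]).round(1),"jig",[v.round(1) for v in (l.min(),l.max(),r.min(),r.max())] if len(l) and len(r) else 0)
print("keeper xmin",np.percentile(F[:,0],.5),"ears x",np.percentile(F[abs(F[:,1]-np.median(F[:,1]))>15][:,0],[1,99]))
m=(J[:,2]>52)&(J[:,2]<59)&(abs(J[:,1])<34)&(J[:,0]>-75)&(J[:,0]<60);T=J[m];print("block",cv2.minAreaRect(np.float32(T[:,:2])),np.percentile(T[:,0],[.5,99.5]))
E
python3 rel.py
```

```text
7.8167 [0.5057 0.0425 0.0847] [ 0.62 -0.12 -1.48]
drift 4.8888064226162986e-05
tcp [[-25.90021311   0.73474823  84.68031035]]
-59 323 -10.0 11.9 65.8 jig [np.float64(-30.2), np.float64(-21.3), np.float64(11.7), np.float64(31.6)]
-55 385 -18.6 20.4 66.1 jig [np.float64(-30.5), np.float64(-21.4), np.float64(22.6), np.float64(31.5)]
-51 495 -19.1 20.5 66.2 jig [np.float64(-30.3), np.float64(-21.3), np.float64(22.6), np.float64(31.7)]
-47 459 -18.8 20.9 66.3 jig [np.float64(-30.4), np.float64(-21.2), np.float64(22.6), np.float64(31.6)]
-43 250 -19.0 21.1 66.4 jig [np.float64(-30.1), np.float64(-21.2), np.float64(22.6), np.float64(31.6)]
-39 82 -9.6 11.6 66.3 jig [np.float64(-30.3), np.float64(-21.2), np.float64(22.7), np.float64(31.3)]
-35 66 -9.7 11.7 66.2 jig [np.float64(-30.3), np.float64(-13.6), np.float64(14.6), np.float64(31.6)]
-31 68 -9.8 11.9 66.4 jig [np.float64(-30.0), np.float64(-13.2), np.float64(14.6), np.float64(31.5)]
-27 59 -9.9 12.0 66.1 jig [np.float64(-30.2), np.float64(-13.3), np.float64(14.8), np.float64(31.2)]
-23 48 -9.5 11.6 66.3 jig [np.float64(-30.0), np.float64(-13.4), np.float64(14.9), np.float64(31.7)]
-19 28 -9.6 11.6 66.2 jig [np.float64(-29.8), np.float64(-13.5), np.float64(14.7), np.float64(31.3)]
keeper xmin -60.089684388038656 ears x [-54.02072482 -43.99212759]
block ((-25.86547088623047, 0.7000465393066406), (69.03656768798828, 62.18855285644531), 0.1390645056962967) [-59.80067512   3.32672043]
```

>>> move_arm(
  rows=[0,0.0003,-0.0003,0.0009,0,0,0,0,0.0007,-0.0003,0.0019,0,0,0,0,0.001,-0.0003,0.0028,0,0,0,0,0.001,-0.0003,0.0028,0,0,0],
)

```text
t: 8.25
ee_pos: [0.5054, 0.0423, 0.0813]
eef_rot: [0.174, 0.034, 0.984, -0.006]
force: [0.3, 1.0, -1.6]
grip_width: 0.0137
grasp_force: 35.0
```

>>> move_arm(
  rows=[0,0.0003,0,0.0009,0,0,0,0,0.0007,0,0.0019,0,0,0,0,0.0007,0,0.0019,0,0,0],
)

```text
t: 8.5
ee_pos: [0.5058, 0.0422, 0.0797]
eef_rot: [0.174, 0.034, 0.984, -0.006]
force: [-0.6, 0.7, 0.4]
grip_width: 0.0139
grasp_force: 35.0
```

>>> move_arm(
  rows=[0,0.0004,0,0.0011,0,0,0,0,0.0008,0,0.0023,0,0,0,0,0.0012,0,0.0034,0,0,0,0,0.0016,0,0.0045,0,0,0,0,0.0021,0,0.0056,0,0,0,0,0.0025,0,0.0068,0,0,0,0,0.0029,0,0.0079,0,0,0,0,0.0033,0,0.009,0,0,0,0,0.0033,0,0.009,0,0,0],
)

```text
t: 9.25
ee_pos: [0.5058, 0.0423, 0.07]
eef_rot: [0.174, 0.034, 0.984, -0.006]
force: [0.3, 0.2, 2.8]
grip_width: 0.0141
grasp_force: 35.0
```

>>> move_arm(
  rows=[0,0.0003,0,0.0009,0,0,0,0,0.0007,0,0.0019,0,0,0,0,0.001,0,0.0028,0,0,0,0,0.0012,0,0.0033,0,0,0,0,0.0012,0,0.0033,0,0,0],
)

```text
t: 9.67
ee_pos: [0.5059, 0.0422, 0.0666]
eef_rot: [0.174, 0.034, 0.984, -0.006]
force: [-0.3, 0.1, 2.6]
grip_width: 0.0138
grasp_force: 35.0
```

>>> move_arm(
  rows=[0,0.0002,0,0.0005,0,0,0,0,0.0002,0,0.0005,0,0,0],
)

```text
t: 9.83
ee_pos: [0.5059, 0.0422, 0.0662]
eef_rot: [0.174, 0.034, 0.984, -0.006]
force: [0.5, 0.1, 2.2]
grip_width: 0.0137
grasp_force: 35.0
```

>>> move_arm(
  rows=[0,0.0002,0,0.0005,0,0,0,0,0.0002,0,0.0005,0,0,0],
)

```text
t: 10.0
ee_pos: [0.5058, 0.0422, 0.0656]
eef_rot: [0.174, 0.034, 0.984, -0.006]
force: [1.0, 0.4, 3.2]
grip_width: 0.0137
grasp_force: 35.0
```

>>> move_arm(
  rows=[0,0.0002,0,0.0005,0,0,0,0,0.0002,0,0.0005,0,0,0],
)

```text
t: 10.17
ee_pos: [0.5058, 0.0422, 0.0651]
eef_rot: [0.174, 0.034, 0.984, -0.006]
force: [0.7, 0.9, 3.1]
grip_width: 0.0142
grasp_force: 35.0
```

>>> move_arm(
  rows=[0,0.0001,0,0.0003,0,0,0,0,0.0001,0,0.0003,0,0,0],
)

```text
t: 10.33
ee_pos: [0.5059, 0.0422, 0.065]
eef_rot: [0.174, 0.034, 0.984, -0.006]
force: [-1.6, -0.6, 6.5]
grip_width: 0.0139
grasp_force: 35.0
```

>>> move_arm(
  rows=[0,0.0001,0,0.0003,0,0,0,0,0.0001,0,0.0003,0,0,0],
)

```text
t: 10.5
ee_pos: [0.506, 0.0423, 0.065]
eef_rot: [0.174, 0.034, 0.984, -0.006]
force: [-4.2, -0.2, 10.2]
grip_width: 0.0139
grasp_force: 35.0
```

>>> move_arm(
  rows=[0,0.0001,0,0.0003,0,0,0,0,0.0001,0,0.0003,0,0,0],
)

```text
t: 10.67
ee_pos: [0.506, 0.0423, 0.065]
eef_rot: [0.174, 0.034, 0.984, -0.006]
force: [-8.1, -0.2, 13.5]
grip_width: 0.014
grasp_force: 35.0
```

>>> move_arm(
  rows=[0,-0.0003,0,-0.0009,0,0,0,0,-0.0006,0,-0.0017,0,0,0,0,-0.0006,0,-0.0017,0,0,0],
)

```text
t: 10.92
ee_pos: [0.5058, 0.0422, 0.066]
eef_rot: [0.174, 0.034, 0.984, -0.006]
force: [1.1, 0.2, 3.1]
grip_width: 0.0139
grasp_force: 35.0
```

>>> move_arm(
  rows=[0,-0.0009,0,0.0003,0,0,0,0,-0.0019,0,0.0007,0,0,0,0,-0.0028,0,0.001,0,0,0,0,-0.0038,0,0.0014,0,0,0,0,-0.0047,0,0.0017,0,0,0,0,-0.0056,0,0.0021,0,0,0],
)

```text
t: 11.42
ee_pos: [0.5108, 0.0419, 0.0651]
eef_rot: [0.173, 0.034, 0.984, -0.006]
force: [-5.8, 0.7, 7.2]
grip_width: 0.0141
grasp_force: 35.0
```

>>> move_arm(
  rows=[0,0,0,0,0,0,0,0,0,0,0,0,0,0,0,0,0,0,0,0,0],
)

```text
t: 11.67
ee_pos: [0.511, 0.0419, 0.0651]
eef_rot: [0.173, 0.034, 0.984, -0.006]
force: [-2.9, 0.9, 2.3]
grip_width: 0.0137
grasp_force: 35.0
```

```bash
python3 - <<'E'
from h import *
s=manip.read_state(); print(s['force'],s['wrist_torque'],s['ee_pos'],s['eef_rot'])
E
python3 rel.py
```

```text
[-2.86254775  0.90307995  2.32950105] [0.15323071 0.42815612 0.01354808] [0.51102316 0.04185372 0.06514898] [ 0.17332051  0.03369784  0.98427016 -0.00605923]
11.6667 [0.511  0.0419 0.0651] [-2.86  0.9   2.33]
drift 7.18333305569363e-05Traceback (most recent call last):
  File "rel.py", line 4, in <module>
    k=models.outline_of("keeper","wrist")[0]["pixels"]
      ~~~~~~~~~~~~~~~~~~~~~~~~~~~~~~~~~~~^^^
IndexError: list index out of range
```

>>> move_arm(
  rows=[0,-0.0002,0,-0.0005,0,0,0,0,-0.0002,0,-0.0005,0,0,0,0,-0.0002,0,-0.0005,0,0,0],
)

```text
t: 12.02
ee_pos: [0.5116, 0.0418, 0.0663]
eef_rot: [0.174, 0.034, 0.984, -0.006]
force: [-3.3, 0.0, 3.2]
grip_width: 0.0138
grasp_force: 35.0
```

>>> move_arm(
  rows=[0,-0.0009,0,0.0003,0,0,0,0,-0.0019,0,0.0007,0,0,0,0,-0.0019,0,0.0007,0,0,0,0,-0.0019,0,0.0007,0,0,0],
)

```text
t: 12.35
ee_pos: [0.5139, 0.0417, 0.0664]
eef_rot: [0.174, 0.034, 0.984, -0.006]
force: [-1.8, 0.1, 3.4]
grip_width: 0.0138
grasp_force: 35.0
```

>>> move_arm(
  rows=[0,-0.0009,0,0.0003,0,0,0,0,-0.0019,0,0.0007,0,0,0,0,-0.0028,0,0.001,0,0,0,0,-0.0038,0,0.0014,0,0,0,0,-0.0047,0,0.0017,0,0,0,0,-0.0056,0,0.002,0,0,0,0,-0.0056,0,0.002,0,0,0],
)

```text
t: 12.93
ee_pos: [0.5198, 0.0413, 0.0664]
eef_rot: [0.174, 0.034, 0.984, -0.006]
force: [-0.9, -0.3, 3.7]
grip_width: 0.0139
grasp_force: 35.0
```

>>> move_arm(
  rows=[0,-0.0009,0,0.0003,0,0,0,0,-0.0019,0,0.0007,0,0,0,0,-0.0028,0,0.001,0,0,0,0,-0.0038,0,0.0014,0,0,0,0,-0.0047,0,0.0017,0,0,0,0,-0.0047,0,0.0017,0,0,0],
)

```text
t: 13.43
ee_pos: [0.5249, 0.0409, 0.0665]
eef_rot: [0.174, 0.034, 0.984, -0.006]
force: [-1.6, -0.1, 3.1]
grip_width: 0.0137
grasp_force: 35.0
```

```bash
python3 -c "
from h import *
s=manip.read_state();print(s['force'],s['wrist_torque'],s['ee_pos'])"
```

```text
[-1.61466178 -0.10815527  3.09321717] [0.15693548 0.36273885 0.0274864 ] [0.52485722 0.04092711 0.06648371]
```

>>> move_arm(
  rows=[0,-0.0009,0,0.0003,0,0,0,0,-0.0014,0,0.0005,0,0,0,0,-0.0014,0,0.0005,0,0,0],
)

```text
t: 13.68
ee_pos: [0.5262, 0.0408, 0.0664]
eef_rot: [0.174, 0.034, 0.984, -0.006]
force: [-1.5, 0.4, 2.9]
grip_width: 0.0138
grasp_force: 35.0
```

>>> move_arm(
  rows=[0,-0.0005,0,0.0002,0,0,0,0,-0.0005,0,0.0002,0,0,0],
)

```text
t: 13.85
ee_pos: [0.527, 0.0408, 0.0666]
eef_rot: [0.174, 0.034, 0.984, -0.006]
force: [0.1, 0.2, 1.7]
grip_width: 0.0138
grasp_force: 35.0
```

>>> move_arm(
  rows=[0,-0.0005,0,0.0002,0,0,0,0,-0.0005,0,0.0002,0,0,0],
)

```text
t: 14.02
ee_pos: [0.5273, 0.0408, 0.0664]
eef_rot: [0.174, 0.034, 0.984, -0.006]
force: [-1.4, -0.7, 2.1]
grip_width: 0.014
grasp_force: 35.0
```

>>> move_arm(
  rows=[0,-0.0005,0,0.0002,0,0,0,0,-0.0005,0,0.0002,0,0,0],
)

```text
t: 14.18
ee_pos: [0.5275, 0.0407, 0.0662]
eef_rot: [0.174, 0.034, 0.984, -0.006]
force: [-1.5, -0.5, 2.0]
grip_width: 0.0137
grasp_force: 35.0
```

>>> move_arm(
  rows=[0,-0.0003,0,0.0001,0,0,0,0,-0.0003,0,0.0001,0,0,0],
)

```text
t: 14.35
ee_pos: [0.5278, 0.0407, 0.0661]
eef_rot: [0.174, 0.034, 0.984, -0.006]
force: [-1.8, 0.1, 2.6]
grip_width: 0.0138
grasp_force: 35.0
```

>>> move_arm(
  rows=[0,-0.0003,0,0.0001,0,0,0,0,-0.0003,0,0.0001,0,0,0],
)

```text
t: 14.52
ee_pos: [0.5282, 0.0407, 0.0662]
eef_rot: [0.174, 0.034, 0.984, -0.006]
force: [-2.1, 0.0, 2.2]
grip_width: 0.0141
grasp_force: 35.0
```

>>> move_arm(
  rows=[0,-0.0003,0,0.0001,0,0,0,0,-0.0003,0,0.0001,0,0,0],
)

```text
t: 14.68
ee_pos: [0.5286, 0.0407, 0.0663]
eef_rot: [0.174, 0.034, 0.984, -0.006]
force: [-2.3, -0.3, 1.6]
grip_width: 0.0138
grasp_force: 35.0
```

>>> move_arm(
  rows=[0,-0.0003,0,0.0001,0,0,0,0,-0.0003,0,0.0001,0,0,0],
)

```text
t: 14.85
ee_pos: [0.529, 0.0406, 0.0664]
eef_rot: [0.174, 0.034, 0.984, -0.006]
force: [-2.7, 0.8, 2.3]
grip_width: 0.0138
grasp_force: 35.0
```

>>> move_arm(
  rows=[0,-0.0004,0,0.0001,0,0,0,0,-0.0004,0,0.0001,0,0,0],
)

```text
t: 15.02
ee_pos: [0.5293, 0.0406, 0.0663]
eef_rot: [0.174, 0.034, 0.984, -0.006]
force: [-2.5, -0.5, 2.2]
grip_width: 0.0139
grasp_force: 35.0
```

>>> move_arm(
  rows=[0,-0.0004,0,0.0002,0,0,0,0,-0.0004,0,0.0002,0,0,0],
)

```text
t: 15.18
ee_pos: [0.5294, 0.0406, 0.0661]
eef_rot: [0.174, 0.034, 0.984, -0.006]
force: [-4.8, 0.2, 3.9]
grip_width: 0.0137
grasp_force: 35.0
```

>>> move_arm(
  rows=[0,-0.0004,0,0.0001,0,0,0,0,-0.0004,0,0.0001,0,0,0],
)

```text
t: 15.35
ee_pos: [0.5295, 0.0406, 0.0659]
eef_rot: [0.173, 0.034, 0.984, -0.006]
force: [-8.2, 0.1, 5.4]
grip_width: 0.014
grasp_force: 35.0
```

>>> move_arm(
  rows=[0,0.0006,0,-0.0002,0,0,0,0,0.0006,0,-0.0002,0,0,0,0.5,0.0006,0,-0.0002,0,0,0,0.5,0.0006,0,-0.0002,0,0,0,0.5,0.0006,0,-0.0002,0,0,0,0.5,0.0006,0,-0.0002,0,0,0,0.5,0.0006,0,-0.0002,0,0,0,0.5,0.0006,0,-0.0002,0,0,0],
)

```text
t: 16.02
ee_pos: [0.5296, 0.0406, 0.0664]
eef_rot: [0.174, 0.034, 0.984, -0.006]
force: [0.2, -0.2, -0.1]
grip_width: 0.0456
grasp_force: 0.0
```

>>> move_arm(
  rows=[0.5,0,0,-0.01,0,0,0,0.5,0,0,-0.03,0,0,0,0.5,0,0,-0.055,0,0,0,0.5,0,0,-0.08,0,0,0,0.5,0,0,-0.1,0,0,0,0.5,0,0,-0.1,0,0,0,0.5,0,0,-0.1,0,0,0,0.5,0,0,-0.1,0,0,0],
)

```text
t: 16.68
ee_pos: [0.4951, 0.0429, 0.1594]
eef_rot: [0.174, 0.034, 0.984, -0.006]
force: [-0.2, -0.1, -0.1]
grip_width: 0.0463
grasp_force: 0.0
```

```bash
python3 look.py 4; python3 - <<'E'
from h import *
a=np.radians(-4); A=np.array([[np.cos(a),np.sin(a)],[-np.sin(a),np.cos(a)]])
z=np.load("wrist4.npz"); d=z["d"]; cm=dict(camera_model("wrist")); cm["view"]=z["V"]
q=lambda P:np.c_[(P[:,:2]-[.5315,.04])@A.T,P[:,2]]*1000
K=q(np.load("k_wrist4.npy")); T=K[K[:,2]>90]; print("tab",np.median(T[:,2]),cv2.minAreaRect(np.float32(T[:,:2])))
J=q(cloud("w",d>0,d,cm)); m=(J[:,2]>9)&(J[:,2]<16)&(abs(J[:,0])<95)&(abs(J[:,1])<50);print("plate",np.median(J[m][:,2]),cv2.minAreaRect(np.float32(J[m][:,:2])))
F=K[(K[:,2]>44)&(K[:,2]<52)];print("foot",np.median(F,0),np.percentile(F,[1,99],0))
E
```

```text
16.6833 [0.4951 0.0429 0.1594] 
 [[-9.374e-01  6.850e-02  3.415e-01]
 [ 6.430e-02  9.976e-01 -2.360e-02]
 [-3.424e-01 -2.000e-04 -9.396e-01]] [-0.20473995 -0.06933202 -0.05328992] 0.04628298121384035 [ 0.   -0.5   2.19 -0.03  1.1  -1.49]
wrist 0.94 [324.8, 231.0] 2682 [[0.4959, 0.0282, 0.0421], [0.5112, 0.0419, 0.0568], [0.5498, 0.0539, 0.1002]]
scene 0.96 [348.9, 277.1] 455 [[0.4959, 0.0287, 0.0456], [0.5223, 0.0343, 0.0698], [0.5451, 0.0487, 0.0997]]
side 0.83 [325.8, 215.1] 426 [[0.5006, 0.0276, 0.046], [0.5266, 0.0469, 0.0702], [0.5507, 0.0532, 0.0992]]
tab 99.43882988234722 ((-3.502756118774414, 0.882927417755127), (36.60309982299805, 13.66114616394043), 0.851489245891571)
plate 13.154948681014076 ((1.202362060546875, 0.8329010009765625), (170.36965942382812, 86.4507827758789), 0.07287147641181946)
foot [-22.77476331   0.42168121  48.63170235] [[-36.36960928 -14.17881811  44.66193667]
 [ 26.27357562  14.63980211  51.43131249]]
```

View pics/comp4.png

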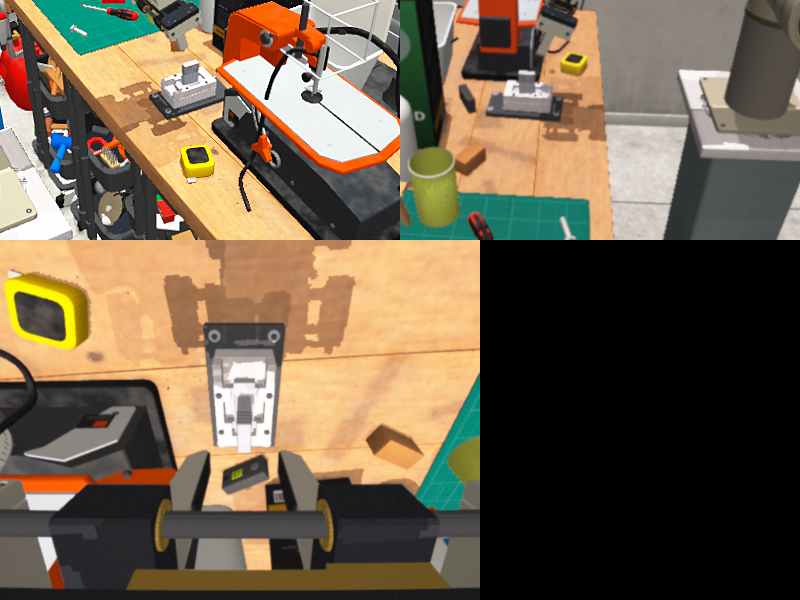

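```bash
python3 -c "
from rig import manip
print(manip.job_done())"
```

```text
the job is handed in; nothing more can be done
None
```

The keeper is home against the end stop, standing upright under the lips, and I've let go of it. A roughly 1 N drop in push force just before the stop suggests the pin snapped into its pocket, but nothing showed its travel directly. I handed the job in at about 17 s; hand-in returned no verdict.

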